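# Slide a test tile out of its setting block and lay it in the tray

### The arm

A 6-joint arm with a two-finger parallel gripper is mounted at the origin on a cart in front of the work surface, level with it; the furniture and walls round the work are solid. World frame = base frame: x ahead of the robot, y to its left, z up, the work surface at z = 0. Lengths are in m, angles in degrees, forces in N, time in s.
With the tool pointing down it reaches from about 0.375 to 0.9 m from the base axis. Payload 3.1 kg.
Tool frame: the origin (TCP) lies on the centre line of the jaws, within the pads' length; the fingertips stand 17 mm ahead of it and the grasp point (between the pads) lies 2 mm behind it; z points along the fingers, y is the line along which they close (so a half turn about z gives the same grasp; the last joint's range is limited). The gripper opens to 87 mm and grips with 3 to 60 N. Pads are 19 mm wide; open, the fingers measure 117 mm over their backs; the gripper's body (75 mm by 190 mm) begins 51 mm behind the grasp point.
Start: joints at [56.809, 30.224, 82.088, -0, 67.689, -10.227], TCP at [0.244, 0.575, 0.206] pointing down, gripper open.
Joint ranges: [-176.69, 176.69], [-43.24, 126.21], [12.49, 139.97], [-82, 262], [0, 151.66], [-163.58, 163.58]. Speed limits (degrees/s): [159.86, 159.86, 180, 180, 180, 180].

### API

Orientations are given as a 3x3 rotation matrix whose columns are the frame's x, y, z axes.
In Python, from rig import bot, imaging, finder gives the robot as it stands. The module is installed in compiled form; this text tells all that it offers.
- The arm moves only by the tool play_rows, never from a script. Its argument "motion" is a list that holds one entry, the list of rows, each a list of 6 numbers: the shift along the tool's x, y, z in normalised numbers (1 is 0.6 m), then the turn, a rotation vector about the tool's x, y, z in normalised numbers (1 is 90 degrees). In form: [[[dx, dy, dz, wx, wy, wz], ...]]. A call has 1 to 8 rows; each row is the pose to reach, as a shift and turn from the pose commanded when the call began, along the tool's axes at that moment; what a row does not reach only later rows make up. A row lasts 1/12 s, in which the tool goes at most 41.7 mm and 7.16 degrees, less where a joint would pass 70% of its speed; a pose out of reach is approached as far as the arm can. A shift or turn number past 1, either way, is cut back to 1. A call with a gripper value outside its range is refused whole. "fingers" is the finger opening in m, from 0 to 0.087, set as the call begins (left out, the last holds). The fingers move at their own pace and stop on an object; the grip force is fixed at half the most. Time passes only in rows, so rows that repeat a pose let the fingers close. It gives the time, the measured TCP pose, the force, the opening and the grip force at its end, in the units of the state.
- bot.read_state(): the state, without advancing time (a new reading comes with each control period).
- imaging.capture(name): name is "scene" or "top"; returns a dict with "frame" (420x560x3 uint8, red, green, blue), "camera_matrix" (3x3 intrinsics, pixels), "R" (3x3) and "t" (3): a world point X has camera coordinates R X + t. Camera axes: x right, y down, z forward; pixel columns grow to the right and rows downward; lengths in m; the calibration is good to about 2 mm. A picture is of the moment at which its call begins. There is no depth.
- bot.hand_in(): hands the job in; it is judged then, once.
Trained networks look in the newest picture that a camera, given by its name, has taken for a name from the list of things; names that differ only in an ending like _2 or _b are one class to them, and where a whole thing is asked for, a point or a joint stands for the part that bears it (a point fixed in the world has none). Each returns a list of dicts, best first, with "confidence" (0 to 1); they miss things now and then, are a little off and sometimes report something else, mostly with a low value. They report only what shows in the picture. A call takes as long as a camera call.
- finder.recognise(camera, name): "at" ([x, y, z] in m, in world coordinates, good to about 4 mm: the middle of the surface that is visible of it).
- finder.outline_of(camera, name): "pixels" (420x560 bool, what is visible of it).
The state is a dict: "time_s": time; "joint_positions": joint angles; "qvel": joint speeds; "tau": joint torques, N m; "position": TCP position; "tcp_rot": TCP orientation; "force": force on the tool from outside, world axes, zero at the start; "moment": the same for the moment, N m; "opening": opening from 0.0 (shut) to 1.0 (fully open); "grasp_force": force on a finger pad.
Only numpy, scipy, OpenCV 4.12 (cv2) and the standard library are available. Lean on these libraries where they do the work, as an engineer would, in place of code of your own. Each camera call takes 0.05 s, during which the arm holds its last target. There are 200 camera calls.

### The job

The white ceramic test tile lies sunk flush in the channel of the dark metal setting block, where fingers cannot get round it. Press lightly on the top of the tile and slide it along the channel, out of the open end, until roughly a third of its length overhangs the edge but it still lies flat; then grip the overhanging end by its two long sides, lift the tile out, keep it level and lay it gently flat inside the black tray, without pressing or knocking it hard enough to crack it and without disturbing the timer, the petri dish or the small beaker.

Things in the scene. Friction and masses are not known exactly. Their poses are not given: they have to be found in the camera images.
- tile: white ceramic tile, 100 (its x) x 46 (y) x 6 mm, three grey rings on top; origin: centre of its underside, z up. Starts in the block's channel, its x along it, 3 mm free at each long side, 3 mm behind. Cracks above 12 N against block or tray. Fingertips grip it better than the channel floor does: a press of 3 to 8 N drags it, with some slip. Weight (50 to 100 g) and friction vary
- block: dark steel block, fixed, 124 (x) x 96 (y) mm, on feet 2 to 14 mm high; origin: centre of its underside. In mid-top a channel along x, 52 mm wide, 6 mm deep, rails flush with the tile; it climbs by 0.06 rad towards its open -x end (facing the robot), where its face drops straight down. Floor at that edge 58 mm above the origin, 7.4 mm lower at the +x end, closed by a 14 mm wall of rail height
- channel_mouth (a point): middle of the open end of the channel, on the front edge of its floor: 62 mm from the block's origin along its -x and 58 mm above it; its axes are the block's (level). The block's top is bedded on a hard rubber pad and gives about 0.03 mm per newton, so even a touch at 10 mm/s strikes with several newtons
- tray: shallow black plastic tray, fixed, 150 mm (x) by 235 mm (y), rim 22 mm high, walls 3 mm thick, floor 3 mm above the worktop; origin at the centre of its underside
- timer: small white bench timer, 38 x 62 x 58 mm, bystander; origin under its centre
- petri: petri dish, 63 mm across, 14 mm high, bystander; origin under its centre
- beaker: small empty beaker, 50 mm across, 56 mm high, bystander; origin under its centre

How it is judged:
By the outcome, as a careful person would: the job done as asked, in the order asked, and still so for the second after the job is handed in, with the robot touching nothing.
It also fails if it takes over 64 s, if anything falls off the work surface, if the arm or the gripper's body presses on something with over 40 N, if the wrist force passes 120 N, or if a joint passes its speed limit or range.

## Working session

There is one attempt and no reset: what is moved stays moved. The work goes in short steps, Python scripts to look and compute and a tool call to move; the robot and the scene stay as the last step left them, time stands still between calls to the robot, and variables do not carry over. Pictures are saved under pics/ and viewed, at most 10 in all, crops included, and the job is handed in when it is done.

Besides the shell and the picture viewer there is one more tool, called after "Request:" in YAML: its name, and indented under it one key for each argument. play_rows: Moves the arm, as the interface text tells. Its arguments: {"type":"object","properties":{"motion":{"type":"array"},"fingers":{"type":"number"}},"required":["motion"]}

```bash
mkdir -p pics; python3 - <<'E'
from rig import bot, imaging, finder
import cv2,numpy as np
s=bot.read_state(); print(s['time_s'],s['position'],np.round(s['tcp_rot'],3).tolist(),s['force'],s['opening'])
for c in ['scene','top']:
    d=imaging.capture(c); cv2.imwrite(f'pics/{c}1.png',d['frame'][:,:,::-1])
    print(c,d['camera_matrix'].tolist(),d['R'].tolist(),d['t'].tolist())
    for n in ['tile','block','channel_mouth','tray','timer','petri','beaker']:
        print(n,[(np.round(r['at'],4).tolist(),round(r['confidence'],2)) for r in finder.recognise(c,n)][:2])
E
```

```text
0.0 [0.24342963 0.57480284 0.20528977] [[-0.921, 0.39, -0.001], [0.39, 0.921, -0.002], [0.0, -0.002, -1.0]] [-0.01624453  0.11938045 -0.17398018] 1.0021037344503296
scene [[388.51520315639107, 0.0, 276.2628865159079], [0.0, 388.51520315639107, 210.3492542866786], [0.0, 0.0, 1.0]] [[0.5995257974006952, -0.8000002844576933, 0.023840367418953425], [-0.43454951416770987, -0.35037984619776774, -0.8296991521720608], [0.6721127420215066, 0.48706622572914954, -0.5577014916299698]] [-0.4314577490344872, 0.3206883232678395, 0.6939186904729127]
tile [([0.5864, -0.1182, 0.0653], 0.97)]
block [([0.5563, -0.1432, 0.0514], 0.77), ([0.7517, -0.2368, 0.0409], 0.44)]
channel_mouth [([0.5582, -0.1395, 0.0531], 0.76)]
tray [([0.4697, 0.2622, 0.0016], 0.87)]
timer [([0.742, 0.0222, 0.0324], 0.58)]
petri [([0.5311, -0.4311, 0.0115], 0.59)]
beaker [([0.748, -0.2373, 0.0395], 0.89)]
top [[517.9666562623163, 0.0, 273.7082750714335], [0.0, 517.9666562623163, 206.7204097358114], [0.0, 0.0, 1.0]] [[0.02015767941207742, -0.9997968059079297, 0.00012188938062964098], [-0.9975228215398132, -0.02012004944467007, -0.06740477815106559], [0.06739353431873307, 0.0012371364699299628, -0.9977257043022318]] [-0.11566211809784079, 0.5923888296615094, 1.5974359734103967]
tile [([0.5917, -0.1148, 0.0631], 0.56)]
block [([0.5991, -0.112, 0.0641], 0.77)]
channel_mouth [([0.5997, -0.1116, 0.0629], 0.79)]
tray [([0.4602, 0.2642, -0.004], 0.69)]
timer [([0.7463, 0.0309, 0.0397], 0.53)]
petri [([0.5368, -0.4278, 0.0184], 0.8)]
beaker [([0.7695, -0.236, 0.0145], 0.56)]
```

```bash
cat > h.py <<'E'
from rig import bot, imaging, finder
import cv2,numpy as np
def ray(d,px,z):
    u=np.linalg.inv(d['camera_matrix'])@np.array([px[0],px[1],1.]); R=np.array(d['R']);t=np.array(d['t'])
    c=-R.T@t; v=R.T@u; return c+v*(z-c[2])/v[2]
def proj(d,X):
    p=np.array(d['camera_matrix'])@(np.array(d['R'])@np.array(X)+np.array(d['t'])); return p[:2]/p[2]
def rect(d,name,z,cam):
    """min-area rectangle of the outline, back-projected to plane z: centre, sides, yaw of long side"""
    o=finder.outline_of(cam,name)
    if not o: return None
    m=o[0]['pixels'].astype(np.uint8)
    c=max(cv2.findContours(m,0,1)[0],key=cv2.contourArea)
    P=np.array([ray(d,p[0],z)[:2] for p in c],np.float32)
    return cv2.minAreaRect(P),o[0]['confidence'],c
E
python3 - <<'E'
from h import *
d=imaging.capture('top')
for n,z in [('tile',.07),('block',.07),('tray',.022),('timer',.058),('petri',.014),('beaker',.056)]:
    r=rect(d,n,z,'top'); print(n,z,r and (np.round(r[0][0],4),np.round(r[0][1],4),r[0][2],r[1]))
img=cv2.imread('pics/top1.png'); c=cv2.resize(img[150:300,200:400],None,fx=4,fy=4,interpolation=2)
cv2.imwrite('pics/c1.png',c)
E
```

```text
tile 0.07 (array([ 0.5922, -0.1122]), array([0.1001, 0.0454]), 1.0782874822616577, 0.83)
block 0.07 (array([ 0.5953, -0.1121]), array([0.1244, 0.0939]), 1.0186504125595093, 0.85)
tray 0.022 (array([0.4652, 0.2625]), array([0.2442, 0.1583]), 87.81169891357422, 0.69)
timer 0.058 (array([0.7436, 0.028 ]), array([0.036 , 0.0604]), 27.833900451660156, 0.48)
petri 0.014 (array([ 0.5388, -0.4286]), array([0.0615, 0.0601]), 45.7261848449707, 0.54)
beaker 0.056 (array([ 0.7619, -0.2335]), array([0.0466, 0.0369]), 0.8769582509994507, 0.74)
```

View pics/scene1.png

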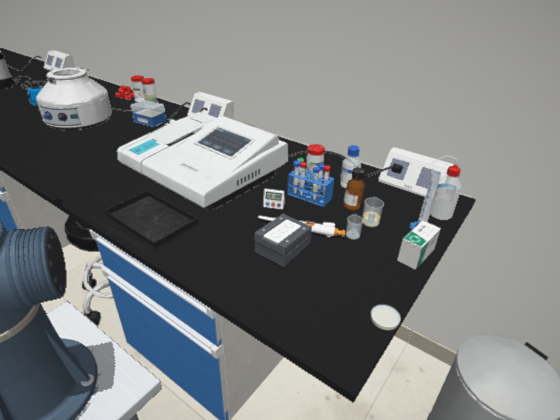

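View pics/top1.png

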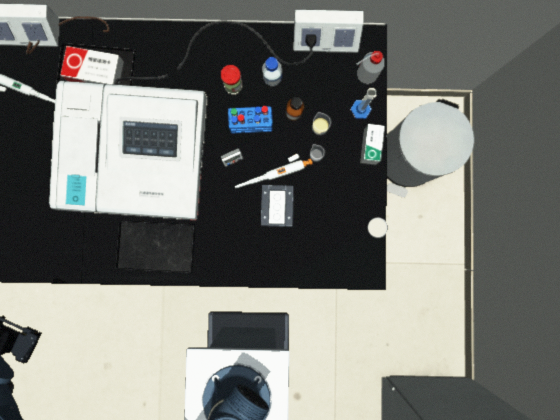

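The scene view shows the block at about (283,238) with the tile's open end facing the robot, the tray at (153,218) and the timer at (273,198). In the top view the block is at (277,206), tile at (277,206), tray at (155,245) and a pipette lies behind the block at (270,175). I'll zoom in to check the edges.

```bash
python3 - <<'E'
from h import *
img=cv2.imread('pics/top1.png')
a=cv2.resize(img[180:232,255:300],None,fx=9,fy=9,interpolation=cv2.INTER_NEAREST)   # 405x468
b=cv2.resize(img[210:280,110:200],None,fx=4,fy=4,interpolation=cv2.INTER_NEAREST); b=np.clip(b.astype(int)*4,0,255).astype(np.uint8)
o=np.zeros((600,780,3),np.uint8); o[:468,:405]=a; o[:280,415:775]=b
s=cv2.imread('pics/scene1.png')[205:275,240:325]; s=cv2.resize(s,None,fx=4,fy=4,interpolation=cv2.INTER_NEAREST); o[300:580,415:755]=s
cv2.imwrite('pics/c2.png',o)
E
```

```text
(no output)
```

View pics/c2.png

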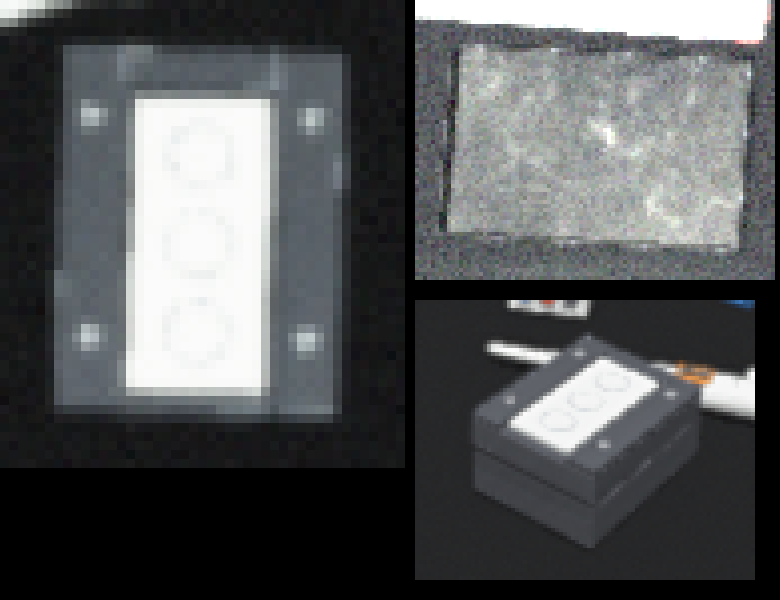

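The crop shows the block with the open end downward (tile (125..275, 95..395) in the zoom, rotated about 1–2°), and the tray floor with corners near image (121,221), (194,225), (191,272), (118,268). Next: triangulate the tile centre and height from its white blob in both views.

```bash
python3 - <<'E'
from h import *
from scipy.optimize import least_squares
obs={}
for c,roi in [('top',(180,232,255,300)),('scene',(205,275,240,325))]:
    d=imaging.capture(c); g=d['frame'].astype(float).mean(2)
    o=finder.outline_of(c,'tile'); m=cv2.dilate(o[0]['pixels'].astype(np.uint8),np.ones((3,3)))
    w=np.where(m>0,np.clip((g-100)/(235-100),0,1),0); ys,xs=np.mgrid[:420,:560]
    cen=np.array([(w*xs).sum(),(w*ys).sum()])/w.sum()
    big=cv2.resize(w.astype(np.float32),None,fx=8,fy=8,interpolation=1)
    r=cv2.minAreaRect(max(cv2.findContours((big>.5).astype(np.uint8),0,1)[0],key=cv2.contourArea))
    q=cv2.boxPoints(r)/8-.4375
    print(c,cen,w.sum())
    obs[c]=(d,cen,w)
    if c=='top':
        P=np.array([ray(d,p,.069)[:2] for p in q]); print(P.round(4).tolist())
        e=[P[(i+1)%4]-P[i] for i in range(4)]; print([(round(np.hypot(*v),4),round(np.degrees(np.arctan2(v[1],v[0])),2)) for v in e])
f=lambda X:np.r_[proj(obs['top'][0],X)-obs['top'][1],proj(obs['scene'][0],X)-obs['scene'][1]]
s=least_squares(f,[.59,-.11,.068]); print('tile top centre',s.x.round(4),s.fun.round(2))
d=obs['top'][0]
T=np.array([ray(d,p,.003)[:2] for p in [(121.3,221.3),(193.8,225),(190.8,271.8),(118.3,268)]]); print(T.round(4).tolist(),T.mean(0))
# block outline silhouettes
for z in(.066,.07,.074): 
    r=rect(d,'block',z,'top'); print(z,r[0])
# check instrument near tray
print(ray(d,(160,217),.02),ray(d,(160,217),.1))
E
```

```text
top [276.69287675 206.81717675] 513.6716049382716
[[0.5414, -0.0883], [0.6417, -0.089], [0.6413, -0.1371], [0.541, -0.1362]]
[(np.float64(0.1003), np.float64(-0.41)), (np.float64(0.0481), np.float64(-90.45)), (np.float64(0.1003), np.float64(179.48)), (np.float64(0.0479), np.float64(89.55))]
scene [281.61259566 230.82286668] 429.1111111111111
tile top centre [ 0.5913 -0.1123  0.0605] [-0.19  0.13  0.2  -0.  ]
[[0.5401, 0.3753], [0.533, 0.1467], [0.3865, 0.1516], [0.3937, 0.3788]] [0.46331089 0.26309434]
0.066 ((0.5956018567085266, -0.11209598183631897), (0.12476146221160889, 0.09414955973625183), 1.0186439752578735)
0.07 ((0.5953211188316345, -0.1120796799659729), (0.12444315105676651, 0.09390933811664581), 1.0186504125595093)
0.074 ((0.595040500164032, -0.11206331849098206), (0.12412475794553757, 0.09366912394762039), 1.018648624420166)
[0.55532727 0.25017078 0.02      ] [0.55187041 0.23252901 0.1       ]
```

```bash
python3 - <<'E'
from h import *
d=imaging.capture('top'); g=d['frame'].astype(float).mean(2)
def cross(a,x0,th):  # subpixel crossings
    i=[k for k in range(len(a)-1) if (a[k]-th)*(a[k+1]-th)<0]; return [x0+k+(th-a[k])/(a[k+1]-a[k]) for k in i]
def fit(rows,lo,hi,th,z,name):
    L=[];Rr=[]
    for y in rows:
        c=cross(g[y,lo:hi],lo,th)
        if len(c)>=2: L.append(ray(d,(c[0],y),z)[:2]);Rr.append(ray(d,(c[-1],y),z)[:2])
    for n,A in(('L',L),('R',Rr)):
        A=np.array(A);p=np.polyfit(A[:,0],A[:,1],1);print(name,n,len(A),'yaw',np.degrees(np.arctan(p[0])).round(2),'y@.59',np.polyval(p,.59).round(4),'x range',A[:,0].min().round(3),A[:,0].max().round(3),'rms',np.std(A[:,1]-np.polyval(p,A[:,0])).round(5))
fit(range(193,222),262,293,165,.064,'tile')
fit(range(187,224),256,300,55,.064,'block')
for lo,hi,th in((183,232,55),(183,232,165)):
    for u in (272,274,277,280,282) : 
        c=cross(g[lo:hi,u],lo,th); print(u,th,[ray(d,(u,v),.064)[0].round(4) for v in c])
E
```

```text
tile L 29 yaw -3.8 y@.59 -0.088 x range 0.548 0.633 rms 0.00356
tile R 29 yaw 0.6 y@.59 -0.1382 x range 0.549 0.634 rms 0.00465
block L 36 yaw -0.9 y@.59 -0.0642 x range 0.541 0.651 rms 0.00048
block R 36 yaw -0.3 y@.59 -0.1616 x range 0.543 0.653 rms 0.00049
272 55 [np.float64(0.6595), np.float64(0.5335)]
274 55 [np.float64(0.6586), np.float64(0.5339)]
277 55 [np.float64(0.6588), np.float64(0.5338)]
280 55 [np.float64(0.659), np.float64(0.5323)]
282 55 [np.float64(0.6591), np.float64(0.5323)]
272 165 [np.float64(0.6415), np.float64(0.5412)]
274 165 [np.float64(0.6417), np.float64(0.5412)]
277 165 [np.float64(0.6418), np.float64(0.5412)]
280 165 [np.float64(0.6419), np.float64(0.5414)]
282 165 [np.float64(0.642), np.float64(0.5411)]
```

```bash
cat >> h.py <<'E'
from scipy.spatial.transform import Rotation as Ro
def Rt(yaw=-0.6,tilt=0.06):
    "tool pose with x along -x of the block, leaning normal to a slope of tilt"
    c,s=np.cos(tilt),np.sin(tilt)
    x=np.array([-c,0,s]);z=np.array([-s,0,-c]);y=np.cross(z,x)
    return Ro.from_euler('z',yaw,degrees=True).as_matrix()@np.c_[x,y,z]
def delta(tip,yaw=-0.6,tilt=0.06,off=.017):
    "shift/turn to bring the point off ahead of the TCP to tip"
    s=bot.read_state(); p=np.array(s['position']);R=np.array(s['tcp_rot']); T=Rt(yaw,tilt)
    tcp=np.array(tip)-T[:,2]*off
    print('t',round(s['time_s'],2),'tip',(p+R[:,2]*off).round(4),'F',np.round(s['force'],2),'open',round(s['opening'],3),'grip',np.round(s['grasp_force'],1))
    print('d',(R.T@(tcp-p)).round(4),Ro.from_matrix(R.T@T).as_rotvec(degrees=True).round(2))
E
python3 -c "
from h import *
delta([.600,-.1125,.15])"
```

```text
t 1.55 tip [0.2438 0.5754 0.1892] F [ 0.06 -0.43 -0.13] open 0.998 grip 0.0
d [-0.5973 -0.494   0.0393] [  0.67   3.39 -22.36]
```

Units first: shifts go in shares of 0.6 m and turns go in shares of 90 degrees. So -0.24 m is -0.4, -0.15 m is -0.25, -16 degrees is -0.1778.

Request:
play_rows:
  motion:
    - [[-0.05,-0.0417,0,0,0,-0.0222],[-0.1,-0.0833,0,0,0,-0.0444],[-0.15,-0.125,0,0,0,-0.0667],[-0.2,-0.1667,0,0,0,-0.0889],[-0.25,-0.2083,0,0,0,-0.1111],[-0.3,-0.25,0,0,0,-0.1333],[-0.35,-0.2917,0,0,0,-0.1556],[-0.4,-0.3333,0,0,0,-0.1778]]
  fingers: 0

```text
time_s: 2.22
position: [0.3874, 0.2961, 0.2065]
tcp_rot: [[-0.993, 0.119, 0.001], [0.119, 0.993, 0.0], [-0.001, 0.0, -1.0]]
force: [1.1, 0.6, -0.3]
opening: 0.48
grasp_force: 0.0
```

```bash
python3 -c "
from h import *
delta([.600,-.1125,.15])"
```

```text
t 2.22 tip [0.3874 0.2961 0.1895] F [ 1.11  0.57 -0.31] open 0.48 grip 0.0
d [-0.2608 -0.3802  0.0396] [ 0.21  3.47 -6.24]
```

Converted, -0.3 m is -0.5, -0.21 m is -0.35, -5 degrees is -0.0556.

Request:
play_rows:
  motion:
    - [[-0.05,-0.0667,0,0,0,-0.0111],[-0.0833,-0.125,0,0,0.0056,-0.0222],[-0.1167,-0.1833,0,0,0.0111,-0.0333],[-0.1667,-0.2417,0,0,0.0167,-0.0444],[-0.2167,-0.3,0,0,0.0222,-0.0556],[-0.2667,-0.3667,0,0,0.0278,-0.0556],[-0.3083,-0.4333,0,0,0.0333,-0.0556],[-0.35,-0.5,0,0,0.0378,-0.0556]]

```text
time_s: 2.88
position: [0.5454, 0.0026, 0.2064]
tcp_rot: [[-0.998, 0.035, -0.059], [0.034, 0.999, 0.005], [0.059, 0.003, -0.998]]
force: [1.2, 0.9, 0.2]
opening: 0.011
grasp_force: 0.0
```

```bash
python3 -c "
from h import *
delta([.600,-.1125,.10])"
```

```text
t 2.88 tip [0.5444 0.0026 0.1895] F [1.24 0.89 0.21] open 0.011 grip 0.0
d [-0.0648 -0.1133  0.0855] [ 0.24  0.07 -1.38]
```

Converted, -0.102 m is -0.17, -0.06 m is -0.1, -1 degrees is -0.0111.

Request:
play_rows:
  motion:
    - [[-0.0333,-0.0583,0.0167,0,0,-0.0056],[-0.0583,-0.1,0.0333,0,0,-0.0089],[-0.08,-0.1333,0.0583,0,0,-0.0111],[-0.0917,-0.155,0.0833,0,0,-0.0111],[-0.095,-0.1667,0.1083,0,0,-0.0111],[-0.0967,-0.17,0.125,0,0,-0.0111],[-0.0967,-0.17,0.1333,0,0,-0.0111],[-0.0967,-0.17,0.1333,0,0,-0.0111]]
  fingers: 0.06

```text
time_s: 3.55
position: [0.5927, -0.0981, 0.1215]
tcp_rot: [[-0.998, 0.017, -0.062], [0.017, 1.0, 0.006], [0.062, 0.005, -0.998]]
force: [-0.6, -0.2, -0.8]
opening: 0.526
grasp_force: 0.0
```

```bash
python3 -c "
from h import *
delta([.600,-.1125,.08])"
```

```text
t 3.55 tip [ 0.5916 -0.098   0.1045] F [-0.59 -0.2  -0.82] open 0.526 grip 0.0
d [-0.0101 -0.0144  0.0239] [ 0.3  -0.12 -0.35]
```

Converted, 0.0275 m is 0.0458, -0.005 m is -0.0083, -0.35 degrees is -0.0039.

Request:
play_rows:
  motion:
    - [[-0.0083,-0.0117,0.0167,0.0033,0,-0.0033],[-0.0167,-0.0242,0.03,0.0033,-0.0011,-0.0039],[-0.0167,-0.0242,0.04,0.0033,-0.0011,-0.0039],[-0.0167,-0.0242,0.0433,0.0033,-0.0011,-0.0039],[-0.0167,-0.0242,0.0458,0.0033,-0.0011,-0.0039],[-0.0167,-0.0242,0.0458,0.0033,-0.0011,-0.0039]]

```text
time_s: 4.05
position: [0.6017, -0.1131, 0.0943]
tcp_rot: [[-0.998, 0.01, -0.058], [0.01, 1.0, -0.0], [0.058, -0.001, -0.998]]
force: [-0.0, 1.1, -0.7]
opening: 0.692
grasp_force: 0.0
```

```bash
python3 -c "
from h import *
delta([.600,-.1125,.07])"
```

```text
t 4.05 tip [ 0.6007 -0.1131  0.0773] F [-0.01  1.1  -0.68] open 0.692 grip 0.0
d [0.0002 0.0006 0.0073] [-0.05  0.1   0.  ]
```

Converted, 0.007 m is 0.0117, 0.001 m is 0.0017.

Request:
play_rows:
  motion:
    - [[0,0.001,0.0017,0,0,0],[0,0.001,0.0033,0,0,0],[0,0.001,0.005,0,0,0],[0,0.001,0.0067,0,0,0],[0,0.001,0.0083,0,0,0],[0,0.001,0.01,0,0,0],[0,0.001,0.0113,0,0,0],[0,0.001,0.0117,0,0,0]]

```text
time_s: 4.72
position: [0.6015, -0.1128, 0.0874]
tcp_rot: [[-0.998, 0.011, -0.058], [0.011, 1.0, -0.001], [0.058, -0.001, -0.998]]
force: [0.3, -0.7, 0.3]
opening: 0.688
grasp_force: 0.0
```

Converted, 0.001 m is 0.0017, 0.0008 m is 0.0013.

Request:
play_rows:
  motion:
    - [[0,0,0.0003,0,0,0],[0,0,0.0007,0,0,0],[0,0,0.001,0,0,0],[0,0,0.0013,0,0,0],[0,0,0.0017,0,0,0],[0,0,0.0017,0,0,0]]

```text
time_s: 5.22
position: [0.6015, -0.1128, 0.0866]
tcp_rot: [[-0.998, 0.01, -0.057], [0.011, 1.0, -0.001], [0.057, -0.001, -0.998]]
force: [0.3, -0.7, 0.1]
opening: 0.69
grasp_force: 0.0
```

Converted, 0.001 m is 0.0017, 0.0008 m is 0.0013.

Request:
play_rows:
  motion:
    - [[0,0,0.0003,0,0,0],[0,0,0.0007,0,0,0],[0,0,0.001,0,0,0],[0,0,0.0013,0,0,0],[0,0,0.0017,0,0,0],[0,0,0.0017,0,0,0]]

```text
time_s: 5.72
position: [0.6015, -0.1128, 0.0856]
tcp_rot: [[-0.998, 0.011, -0.058], [0.011, 1.0, -0.001], [0.058, -0.001, -0.998]]
force: [-0.7, 0.5, -0.2]
opening: 0.689
grasp_force: 0.0
```

Converted, 0.0008 m is 0.0013, 0.0006 m is 0.001.

Request:
play_rows:
  motion:
    - [[0,0,0.0003,0,0,0],[0,0,0.0007,0,0,0],[0,0,0.001,0,0,0],[0,0,0.0013,0,0,0],[0,0,0.0013,0,0,0]]

```text
time_s: 6.13
position: [0.6014, -0.1128, 0.0847]
tcp_rot: [[-0.998, 0.01, -0.058], [0.011, 1.0, -0.001], [0.058, -0.001, -0.998]]
force: [-0.3, -0.3, -0.7]
opening: 0.689
grasp_force: 0.0
```

Converted, 0.0008 m is 0.0013, 0.0006 m is 0.001.

Request:
play_rows:
  motion:
    - [[0,0,0.0003,0,0,0],[0,0,0.0007,0,0,0],[0,0,0.001,0,0,0],[0,0,0.0013,0,0,0],[0,0,0.0013,0,0,0]]

```text
time_s: 6.55
position: [0.6014, -0.1128, 0.0839]
tcp_rot: [[-0.998, 0.01, -0.058], [0.011, 1.0, -0.001], [0.058, -0.001, -0.998]]
force: [0.3, 0.5, -0.2]
opening: 0.69
grasp_force: 0.0
```

Tip now about 66.9 mm.

Converted, 0.0007 m is 0.0012, 0.0006 m is 0.001.

Request:
play_rows:
  motion:
    - [[0,0,0.0003,0,0,0],[0,0,0.0007,0,0,0],[0,0,0.001,0,0,0],[0,0,0.0012,0,0,0],[0,0,0.0012,0,0,0]]

```text
time_s: 6.97
position: [0.6013, -0.1128, 0.0833]
tcp_rot: [[-0.998, 0.01, -0.058], [0.011, 1.0, -0.001], [0.058, -0.001, -0.998]]
force: [0.8, 0.3, 0.4]
opening: 0.691
grasp_force: 0.0
```

Converted, 0.0007 m is 0.0012, 0.0006 m is 0.001.

Request:
play_rows:
  motion:
    - [[0,0,0.0003,0,0,0],[0,0,0.0007,0,0,0],[0,0,0.001,0,0,0],[0,0,0.0012,0,0,0],[0,0,0.0012,0,0,0]]

```text
time_s: 7.38
position: [0.6013, -0.1128, 0.0826]
tcp_rot: [[-0.998, 0.011, -0.057], [0.011, 1.0, -0.001], [0.057, -0.001, -0.998]]
force: [-0.5, -0.2, 0.6]
opening: 0.69
grasp_force: 0.0
```

Converted, 0.0007 m is 0.0012, 0.0006 m is 0.001.

Request:
play_rows:
  motion:
    - [[0,0,0.0003,0,0,0],[0,0,0.0007,0,0,0],[0,0,0.001,0,0,0],[0,0,0.0012,0,0,0],[0,0,0.0012,0,0,0]]

```text
time_s: 7.8
position: [0.6013, -0.1128, 0.0819]
tcp_rot: [[-0.998, 0.01, -0.058], [0.011, 1.0, -0.001], [0.058, -0.001, -0.998]]
force: [-0.5, -0.2, -0.3]
opening: 0.689
grasp_force: 0.0
```

Converted, 0.0007 m is 0.0012, 0.0006 m is 0.001.

Request:
play_rows:
  motion:
    - [[0,0,0.0003,0,0,0],[0,0,0.0007,0,0,0],[0,0,0.001,0,0,0],[0,0,0.0012,0,0,0],[0,0,0.0012,0,0,0]]

```text
time_s: 8.22
position: [0.6012, -0.1128, 0.0812]
tcp_rot: [[-0.998, 0.01, -0.057], [0.011, 1.0, -0.001], [0.057, -0.001, -0.998]]
force: [0.1, -0.1, -0.7]
opening: 0.691
grasp_force: 0.0
```

Converted, 0.0007 m is 0.0012, 0.0006 m is 0.001.

Request:
play_rows:
  motion:
    - [[0,0,0.0003,0,0,0],[0,0,0.0007,0,0,0],[0,0,0.001,0,0,0],[0,0,0.0012,0,0,0],[0,0,0.0012,0,0,0]]

```text
time_s: 8.63
position: [0.6012, -0.1128, 0.0805]
tcp_rot: [[-0.998, 0.01, -0.058], [0.011, 1.0, -0.001], [0.058, -0.001, -0.998]]
force: [0.1, -0.2, 0.5]
opening: 0.687
grasp_force: 0.0
```

Converted, 0.0007 m is 0.0012, 0.0006 m is 0.001.

Request:
play_rows:
  motion:
    - [[0,0,0.0003,0,0,0],[0,0,0.0007,0,0,0],[0,0,0.001,0,0,0],[0,0,0.0012,0,0,0],[0,0,0.0012,0,0,0]]

```text
time_s: 9.05
position: [0.6011, -0.1128, 0.0798]
tcp_rot: [[-0.998, 0.01, -0.057], [0.011, 1.0, -0.001], [0.057, -0.001, -0.998]]
force: [0.2, -0.9, 1.4]
opening: 0.69
grasp_force: 0.0
```

Converted, 0.0004 m is 0.0007, 0.0003 m is 0.0005.

Request:
play_rows:
  motion:
    - [[0,0,0.0002,0,0,0],[0,0,0.0003,0,0,0],[0,0,0.0005,0,0,0],[0,0,0.0007,0,0,0],[0,0,0.0007,0,0,0]]

```text
time_s: 9.47
position: [0.6011, -0.1128, 0.0794]
tcp_rot: [[-0.998, 0.011, -0.058], [0.011, 1.0, -0.001], [0.058, -0.001, -0.998]]
force: [-0.4, 0.1, -0.6]
opening: 0.692
grasp_force: 0.0
```

Converted, 0.0006 m is 0.001, 0.0005 m is 0.0008.

Request:
play_rows:
  motion:
    - [[0,0,0.0003,0,0,0],[0,0,0.0007,0,0,0],[0,0,0.0008,0,0,0],[0,0,0.001,0,0,0],[0,0,0.001,0,0,0]]

```text
time_s: 9.88
position: [0.6011, -0.1128, 0.0788]
tcp_rot: [[-0.998, 0.01, -0.057], [0.011, 1.0, -0.001], [0.057, -0.001, -0.998]]
force: [-0.9, -0.2, 0.9]
opening: 0.689
grasp_force: 0.0
```

Converted, 0.0005 m is 0.0008, 0.0004 m is 0.0007.

Request:
play_rows:
  motion:
    - [[0,0,0.0003,0,0,0],[0,0,0.0007,0,0,0],[0,0,0.0008,0,0,0],[0,0,0.0008,0,0,0]]

```text
time_s: 10.22
position: [0.601, -0.1128, 0.0783]
tcp_rot: [[-0.998, 0.011, -0.058], [0.011, 1.0, -0.001], [0.058, -0.001, -0.998]]
force: [-0.7, 0.2, -0.3]
opening: 0.688
grasp_force: 0.0
```

```bash
python3 - <<'E'
from h import *
delta([.600,-.1125,.062])
d=imaging.capture('scene');s=d['frame'][150:270,215:355,::-1]
cv2.imwrite('pics/c3.png',cv2.resize(s,None,fx=5,fy=5,interpolation=cv2.INTER_CUBIC))
E
```

```text
t 10.22 tip [ 0.6    -0.1128  0.0613] F [-0.66  0.2  -0.3 ] open 0.688 grip 0.0
d [ 0.0001  0.0003 -0.0007] [-0.07  0.14 -0.01]
```

View pics/c3.png

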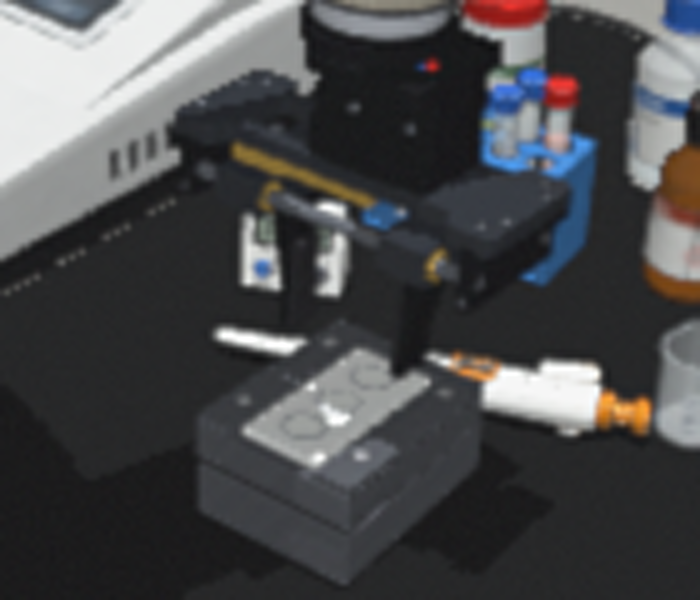

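The picture shows both fingers above the rails: the right tip at about (405,375) is close beside the tile and not yet clearly touching. Continuing in small steps.

Converted, 0.0005 m is 0.0008, 0.0003 m is 0.0005.

Request:
play_rows:
  motion:
    - [[0,0,0.0002,0,0,0],[0,0,0.0003,0,0,0],[0,0,0.0005,0,0,0],[0,0,0.0007,0,0,0],[0,0,0.0008,0,0,0],[0,0,0.0008,0,0,0]]

```text
time_s: 10.77
position: [0.601, -0.1128, 0.0778]
tcp_rot: [[-0.998, 0.011, -0.057], [0.011, 1.0, -0.001], [0.057, -0.001, -0.998]]
force: [0.2, 0.4, 0.1]
opening: 0.688
grasp_force: 0.0
```

Converted, 0.0005 m is 0.0008, 0.0004 m is 0.0007.

Request:
play_rows:
  motion:
    - [[0,0,0.0002,0,0,0],[0,0,0.0003,0,0,0],[0,0,0.0005,0,0,0],[0,0,0.0007,0,0,0],[0,0,0.0008,0,0,0],[0,0,0.0008,0,0,0]]

```text
time_s: 11.27
position: [0.601, -0.1128, 0.0773]
tcp_rot: [[-0.998, 0.011, -0.057], [0.011, 1.0, -0.001], [0.057, -0.001, -0.998]]
force: [-0.6, 0.3, 0.4]
opening: 0.692
grasp_force: 0.0
```

Converted, 0.0005 m is 0.0008, 0.0004 m is 0.0007.

Request:
play_rows:
  motion:
    - [[0,0,0.0002,0,0,0],[0,0,0.0003,0,0,0],[0,0,0.0005,0,0,0],[0,0,0.0007,0,0,0],[0,0,0.0008,0,0,0],[0,0,0.0008,0,0,0]]

```text
time_s: 11.77
position: [0.601, -0.1128, 0.0768]
tcp_rot: [[-0.998, 0.01, -0.057], [0.011, 1.0, -0.001], [0.057, -0.001, -0.998]]
force: [0.6, -0.3, -0.9]
opening: 0.687
grasp_force: 0.0
```

Request:
play_rows:
  motion:
    - [[0,0,0.0002,0,0,0],[0,0,0.0003,0,0,0],[0,0,0.0005,0,0,0],[0,0,0.0007,0,0,0],[0,0,0.0008,0,0,0],[0,0,0.001,0,0,0],[0,0,0.001,0,0,0]]

```text
time_s: 12.35
position: [0.6009, -0.1128, 0.0762]
tcp_rot: [[-0.998, 0.01, -0.057], [0.01, 1.0, -0.001], [0.057, -0.001, -0.998]]
force: [0.2, -0.6, -0.4]
opening: 0.691
grasp_force: 0.0
```

```bash
python3 - <<'E'
from h import *
delta([.600,-.1125,.062])
d=imaging.capture('scene');k=8;x0,y0=245,200
s=cv2.resize(d['frame'][y0:y0+74,x0:x0+95,::-1],None,fx=k,fy=k,interpolation=cv2.INTER_NEAREST)
s=np.clip(s.astype(int)*1.8,0,255).astype(np.uint8)
for y,c in((-.1428,(0,0,255)),(-.1578,(0,255,0)),(-.0828,(255,0,0)),(-.0678,(255,0,255))):
  for x in(.5905,.6095):
    p=(proj(d,[x,y,.0592])-[x0,y0]+.5)*k; cv2.circle(s,tuple(int(v) for v in p),3,c,-1)
cv2.imwrite('pics/c4.png',s)
E
```

```text
t 12.35 tip [ 0.6    -0.1128  0.0592] F [ 0.24 -0.56 -0.36] open 0.691 grip 0.0
d [ 0.0001  0.0003 -0.0028] [-0.07  0.14 -0.  ]
```

View pics/c4.png

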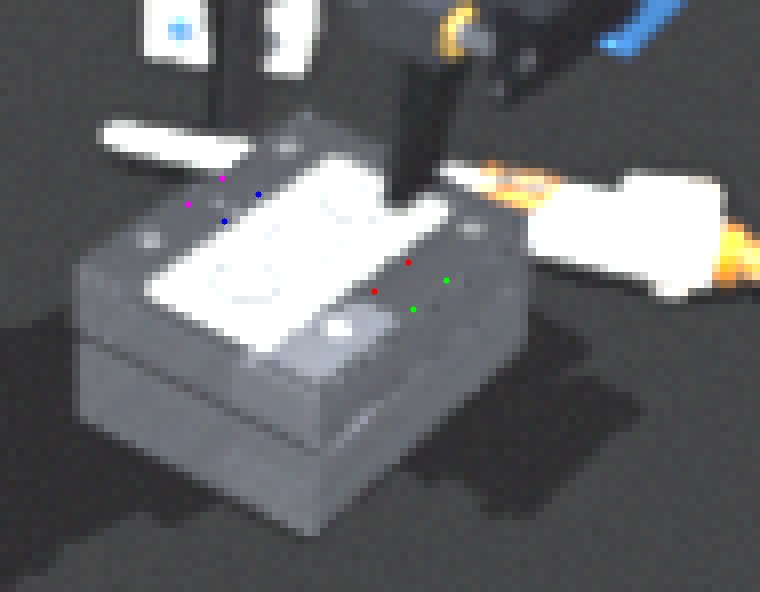

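The fingertips show at (405,205) and (235,125) in the zoom, while the predicted dots sit about 80 zoom-pixels (10 px) lower, so the tips are really ~30 mm higher, or displaced in xy. I'll check with the top camera.

```bash
python3 - <<'E'
from h import *
d=imaging.capture('top');k=6;x0,y0=225,150
s=cv2.resize(d['frame'][y0:y0+95,x0:x0+105,::-1],None,fx=k,fy=k,interpolation=cv2.INTER_NEAREST)
s=np.clip(s.astype(int)*2.2,0,255).astype(np.uint8)
for y,c in((-.1428,(0,0,255)),(-.1578,(0,255,0)),(-.0828,(255,0,0)),(-.0678,(255,0,255))):
  for x in(.5905,.6095):
    p=(proj(d,[x,y,.0592])-[x0,y0]+.5)*k; cv2.circle(s,tuple(int(v) for v in p),3,c,-1)
cv2.imwrite('pics/c5.png',s)
st=bot.read_state(); print(np.round(st['joint_positions'],2),st['position'],st['tau'],st['moment'])
E
```

```text
[ -20.46   39.88   87.38   -1.43   55.83 -109.02] [ 0.60091098 -0.11279493  0.07620226] [-4.51853803e-04 -4.67416906e+01 -1.32422063e+01 -1.07574840e-01
  2.54630819e-01  2.04079741e-03] [ 0.02147099 -0.03975062  0.00474463]
```

View pics/c5.png

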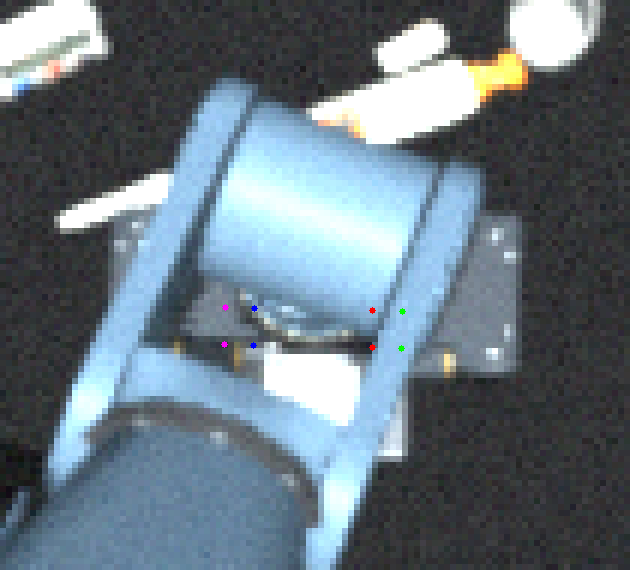

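The top view shows the gripper plates at (115..520) zoom, centred as predicted, so xy is right; the question is height. I'll compare the body corners with the earlier scene picture.

```bash
python3 - <<'E'
from h import *
d=imaging.capture('scene'); st=bot.read_state(); p=np.array(st['position']);R=np.array(st['tcp_rot'])
print('body bottom corners in c3 px (x,y); +0 and raised 30mm')
for up in(0,.03):
  for sx in(-1,1):
    for sy in(-1,1):
      X=p+R@np.array([sx*.0375,sy*.095,-.053])+[0,0,up+.0021]
      print(up,sx,sy,((proj(d,X)-[215,150])*5).round(0))
for up in(0,.03):
  for f in(.017,-.053): print(up,f,((proj(d,p+R@np.array([0,-.0375,f])+[0,0,up+.0021])-[215,150])*5).round(0),((proj(d,p+R@np.array([0,.0375,f])+[0,0,up+.0021])-[215,150])*5).round(0))
s=d['frame'][130:270,205:365,::-1]; s=np.clip(cv2.resize(s,None,fx=5,fy=5,interpolation=cv2.INTER_NEAREST).astype(int)*2.2,0,255).astype(np.uint8)
s=s[:600]
for up,c in((0,(0,0,255)),(.03,(0,255,0))):
  Q=lambda v:tuple(int(a) for a in (proj(d,p+R@np.array(v)+[0,0,up])-[205,130]+.5)*5)
  B=[Q([a,b,-.053]) for a,b in((-.0375,-.095),(.0375,-.095),(.0375,.095),(-.0375,.095))]
  cv2.polylines(s,[np.array(B)],True,c,1)
  for y in(-.0375,.0375): cv2.line(s,Q([0,y,-.053]),Q([0,y,.017]),c,1)
cv2.imwrite('pics/c6.png',s)
E
```

```text
body bottom corners in c3 px (x,y); +0 and raised 30mm
0 -1 -1 [556. 318.]
0 -1 1 [253. 192.]
0 1 -1 [472. 381.]
0 1 1 [161. 242.]
0.03 -1 -1 [562. 267.]
0.03 -1 1 [254. 143.]
0.03 1 -1 [477. 328.]
0.03 1 1 [160. 192.]
0 0.017 [404. 423.] [288. 369.]
0 -0.053 [416. 306.] [295. 254.]
0.03 0.017 [407. 376.] [289. 322.]
0.03 -0.053 [419. 255.] [296. 203.]
```

View pics/c6.png

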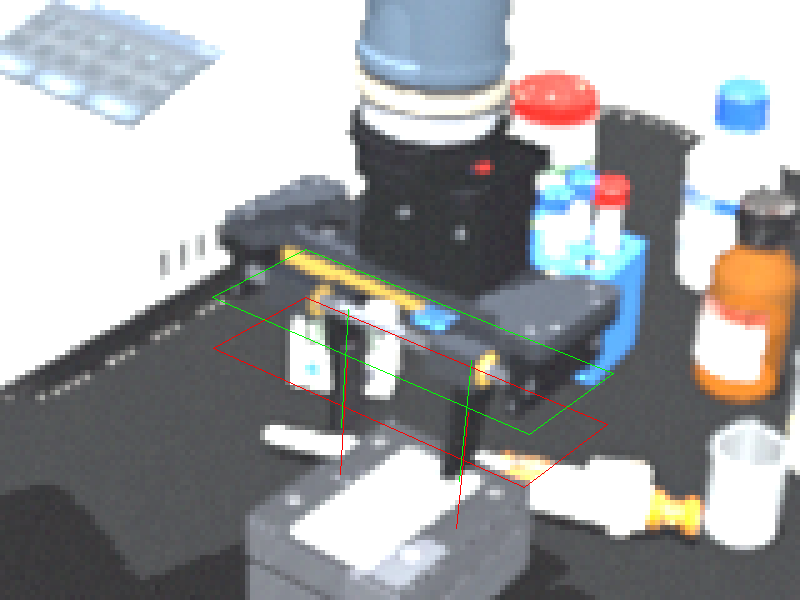

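The visible fingertips match the outline raised by ~30 mm, and no contact has occurred at reported 59 mm, so the real tips are ~30 mm higher than "TCP + 17 mm" says. I'll go down 16 mm and measure the gap again by image.

Converted, 0.016 m is 0.0267, 0.0145 m is 0.0242.

Request:
play_rows:
  motion:
    - [[0,0,0.0033,0,0,0],[0,0,0.0075,0,0,0],[0,0,0.0117,0,0,0],[0,0,0.0158,0,0,0],[0,0,0.02,0,0,0],[0,0,0.0242,0,0,0],[0,0,0.0267,0,0,0],[0,0,0.0267,0,0,0]]

```text
time_s: 13.17
position: [0.5997, -0.1127, 0.0597]
tcp_rot: [[-0.998, 0.011, -0.058], [0.011, 1.0, -0.0], [0.058, -0.001, -0.998]]
force: [-0.4, 0.4, 0.9]
opening: 0.694
grasp_force: 0.0
```

```bash
python3 - <<'E'
from h import *
delta([.600,-.1125,.062])
d=imaging.capture('scene'); st=bot.read_state(); p=np.array(st['position']);R=np.array(st['tcp_rot'])
k=9;x0,y0=255,200
s=d['frame'][y0:y0+60,x0:x0+80,::-1]; s=np.clip(cv2.resize(s,None,fx=k,fy=k,interpolation=cv2.INTER_CUBIC).astype(int)*2.6,0,255).astype(np.uint8)
for up,c in((.025,(0,0,255)),(.03,(0,255,0)),(.035,(255,100,0))):
  Q=lambda v:tuple(int(a) for a in (proj(d,p+R@np.array(v)+[0,0,up])-[x0,y0]+.5)*k)
  for y in(-1,1): cv2.polylines(s,[np.array([Q([a,y*b,.017]) for a,b in((-.0095,.03),(.0095,.03),(.0095,.045),(-.0095,.045))])],True,c,1)
cv2.imwrite('pics/c7.png',s)
E
```

```text
t 13.17 tip [ 0.5987 -0.1127  0.0428] F [-0.38  0.38  0.95] open 0.694 grip 0.0
d [-0.0002  0.0002 -0.0193] [-0.05  0.09 -0.01]
```

View pics/c7.png

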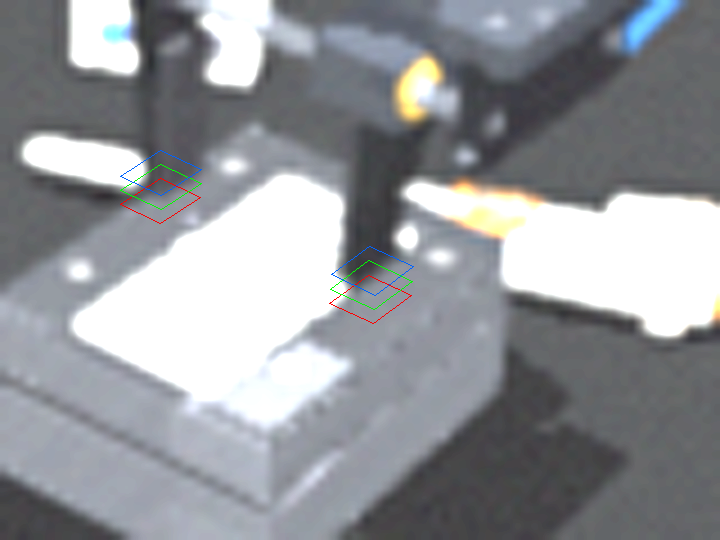

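The zoom shows the right fingertip bottom at about (370,285), matching tips raised by ~36 mm; true tip height is about 79 mm, leaving roughly 13–16 mm. Down 10.5 mm, then fine.

Converted, 0.0105 m is 0.0175, 0.01 m is 0.0167.

Request:
play_rows:
  motion:
    - [[0,0,0.0025,0,0,0],[0,0,0.0058,0,0,0],[0,0,0.0092,0,0,0],[0,0,0.0125,0,0,0],[0,0,0.015,0,0,0],[0,0,0.0167,0,0,0],[0,0,0.0175,0,0,0],[0,0,0.0175,0,0,0]]

```text
time_s: 13.88
position: [0.5993, -0.1128, 0.0496]
tcp_rot: [[-0.998, 0.011, -0.058], [0.011, 1.0, -0.001], [0.058, -0.001, -0.998]]
force: [-0.1, -0.6, -0.0]
opening: 0.689
grasp_force: 0.0
```

Converted, 0.0008 m is 0.0013, 0.0006 m is 0.001.

Request:
play_rows:
  motion:
    - [[0,0,0.0003,0,0,0],[0,0,0.0007,0,0,0],[0,0,0.001,0,0,0],[0,0,0.0013,0,0,0],[0,0,0.0013,0,0,0]]

```text
time_s: 14.3
position: [0.5994, -0.1128, 0.049]
tcp_rot: [[-0.998, 0.01, -0.057], [0.011, 1.0, -0.001], [0.057, -0.001, -0.998]]
force: [-0.2, -0.7, 1.1]
opening: 0.689
grasp_force: 0.0
```

Converted, 0.0005 m is 0.0008, 0.0004 m is 0.0007.

Request:
play_rows:
  motion:
    - [[0,0,0.0002,0,0,0],[0,0,0.0003,0,0,0],[0,0,0.0005,0,0,0],[0,0,0.0007,0,0,0],[0,0,0.0008,0,0,0],[0,0,0.0008,0,0,0]]

```text
time_s: 14.8
position: [0.5993, -0.1128, 0.0484]
tcp_rot: [[-0.998, 0.011, -0.058], [0.011, 1.0, -0.001], [0.058, -0.001, -0.998]]
force: [-0.7, 0.9, -0.2]
opening: 0.691
grasp_force: 0.0
```

Converted, 0.001 m is 0.0017, 0.0008 m is 0.0013.

Request:
play_rows:
  motion:
    - [[0,0,0.0003,0,0,0],[0,0,0.0007,0,0,0],[0,0,0.001,0,0,0],[0,0,0.0013,0,0,0],[0,0,0.0017,0,0,0],[0,0,0.0017,0,0,0]]

```text
time_s: 15.3
position: [0.5993, -0.1128, 0.0476]
tcp_rot: [[-0.998, 0.011, -0.057], [0.011, 1.0, -0.001], [0.057, -0.001, -0.998]]
force: [0.0, 0.4, 1.6]
opening: 0.692
grasp_force: 0.6
```

Converted, 0.0005 m is 0.0008, 0.0004 m is 0.0007.

Request:
play_rows:
  motion:
    - [[0,0,0.0002,0,0,0],[0,0,0.0003,0,0,0],[0,0,0.0005,0,0,0],[0,0,0.0007,0,0,0],[0,0,0.0008,0,0,0],[0,0,0.0008,0,0,0]]

```text
time_s: 15.8
position: [0.5993, -0.1128, 0.0475]
tcp_rot: [[-0.998, 0.011, -0.057], [0.011, 1.0, -0.001], [0.057, -0.001, -0.998]]
force: [-0.8, 0.3, 4.5]
opening: 0.693
grasp_force: 2.6
```

Contact on the rails at reported z = 0.0475, and the arm is compliant (~8 N/mm), which makes light pressing easy. Raise 2 mm, close the fingers, then press on the tile.

Request:
play_rows:
  motion:
    - [[0,0,-0.0017,0,0,0],[0,0,-0.0033,0,0,0],[0,0,-0.0033,0,0,0],[0,0,-0.0033,0,0,0],[0,0,-0.0033,0,0,0],[0,0,-0.0033,0,0,0],[0,0,-0.0033,0,0,0],[0,0,-0.0033,0,0,0]]
  fingers: 0

```text
time_s: 16.47
position: [0.5993, -0.1128, 0.0489]
tcp_rot: [[-0.998, 0.011, -0.058], [0.011, 1.0, -0.001], [0.058, -0.001, -0.998]]
force: [-0.1, 0.2, -0.7]
opening: 0.171
grasp_force: 0.0
```

Converted, 0.0014 m is 0.0023, 0.0013 m is 0.0022.

Request:
play_rows:
  motion:
    - [[0,0,0,0,0,0],[0,0,0.0005,0,0,0],[0,0,0.001,0,0,0],[0,0,0.0015,0,0,0],[0,0,0.0018,0,0,0],[0,0,0.0022,0,0,0],[0,0,0.0023,0,0,0],[0,0,0.0023,0,0,0]]

```text
time_s: 17.13
position: [0.5993, -0.1129, 0.0477]
tcp_rot: [[-0.998, 0.011, -0.057], [0.011, 1.0, -0.001], [0.057, -0.001, -0.998]]
force: [0.1, 0.4, 2.0]
opening: 0.006
grasp_force: 0.3
```

Converted, 0.0004 m is 0.0007, 0.0003 m is 0.0005.

Request:
play_rows:
  motion:
    - [[0,0,0.0002,0,0,0],[0,0,0.0003,0,0,0],[0,0,0.0005,0,0,0],[0,0,0.0007,0,0,0],[0,0,0.0007,0,0,0],[0,0,0.0007,0,0,0]]

```text
time_s: 17.63
position: [0.5993, -0.1128, 0.0475]
tcp_rot: [[-0.998, 0.01, -0.057], [0.01, 1.0, -0.001], [0.057, -0.001, -0.998]]
force: [-1.1, 0.5, 3.8]
opening: 0.009
grasp_force: 2.2
```

Converted, 0.011 m is 0.0183, 0.0095 m is 0.0158.

Request:
play_rows:
  motion:
    - [[0.0008,0,0.0002,0,0,0],[0.0033,0,0.0002,0,0,0],[0.0058,0,0.0002,0,0,0],[0.0083,0,0.0002,0,0,0],[0.0108,0,0.0002,0,0,0],[0.0133,0,0.0002,0,0,0],[0.0158,0,0.0002,0,0,0],[0.0183,0,0.0002,0,0,0]]

```text
time_s: 18.3
position: [0.5889, -0.113, 0.0481]
tcp_rot: [[-0.998, 0.011, -0.056], [0.011, 1.0, -0.001], [0.056, -0.002, -0.998]]
force: [1.8, -1.4, 4.5]
opening: 0.005
grasp_force: 2.7
```

```bash
cat >> h.py <<'E'
def front(z=.066):
    d=imaging.capture('top'); o=finder.outline_of('top','tile'); 
    s=bot.read_state(); print('t',round(s['time_s'],2),s['position'].round(4),s['force'].round(1))
    if o:
        m=o[0]['pixels']; ys,xs=np.nonzero(m); c=[ray(d,(u,np.nonzero(m[:,u])[0].max()+.5),z)[0].round(4) for u in range(int(np.percentile(xs,20)),int(np.percentile(xs,80)))]
        print('outline front x',np.median(c),o[0]['confidence'])
    g=d['frame'].astype(float).mean(2)
    for u in range(270,284,2):
        col=g[195:260,u]; k=[i for i in range(len(col)-1) if col[i]>165>=col[i+1]]; print(u,[ray(d,(u,195+i+(165-col[i])/(col[i+1]-col[i])),z)[0].round(4) for i in k])
    return d
E
python3 -c "
from h import *
front()"
```

```text
t 18.4 [ 0.5885 -0.113   0.0481] [1.6 0.3 5.4]
270 []
272 []
274 []
276 [np.float64(0.5546)]
278 [np.float64(0.5518)]
280 [np.float64(0.5543)]
282 [np.float64(0.5458)]
```

Request:
play_rows:
  motion:
    - [[0.0025,0,0,0,0,0],[0.005,0,0,0,0,0],[0.0075,0,0,0,0,0],[0.01,0,0,0,0,0],[0.0125,0,0,0,0,0],[0.015,0,0,0,0,0],[0.0175,0,0,0,0,0],[0.02,0,0,0,0,0]]

```text
time_s: 19.07
position: [0.577, -0.1129, 0.0488]
tcp_rot: [[-0.998, 0.011, -0.056], [0.011, 1.0, -0.001], [0.056, -0.002, -0.998]]
force: [2.5, 0.3, 5.4]
opening: 0.005
grasp_force: 2.7
```

```bash
cat >> h.py <<'E'
def sfront(fr=None,z0=.063):
    d=imaging.capture('scene'); img=d['frame'] if fr is None else fr; g=img.astype(float).mean(2)
    s=bot.read_state(); print('t',round(s['time_s'],2),s['position'].round(4),s['force'].round(1))
    out=[]
    for y in np.arange(-.128,-.097,.004):   # walk along channel, from in front of the block to the tile
        xs=np.arange(.47,.58,.0005); P=[proj(d,[x,y,z0+.06*(.59-x)]) for x in xs]
        v=cv2.remap(g.astype(np.float32),np.float32([[p[0] for p in P]]),np.float32([[p[1] for p in P]]),1)[0]
        i=np.argmax(v>130); out.append(xs[i].round(4) if v[i]>130 else None)
    print('front x by y',out)
    return d
E
python3 -c "
from h import *
f=cv2.imread('pics/scene1.png')[:,:,::-1]
sfront(f); sfront()"
```

```text
t 19.12 [ 0.5766 -0.1129  0.0488] [ 1.7 -0.9  4.6]
front x by y [np.float64(0.5365), np.float64(0.536), np.float64(0.5365), np.float64(0.5365), np.float64(0.5365), np.float64(0.5365), np.float64(0.5365), np.float64(0.5365)]
t 19.17 [ 0.5766 -0.1129  0.0488] [ 1.6 -0.1  5.4]
front x by y [np.float64(0.515), np.float64(0.5145), np.float64(0.515), np.float64(0.515), np.float64(0.5145), np.float64(0.515), np.float64(0.5145), np.float64(0.5145)]
```

Converted, 0.012 m is 0.02, 0.0105 m is 0.0175.

Request:
play_rows:
  motion:
    - [[0.0025,0,0,0,0,0],[0.005,0,0,0,0,0],[0.0075,0,0,0,0,0],[0.01,0,0,0,0,0],[0.0125,0,0,0,0,0],[0.015,0,0,0,0,0],[0.0175,0,0,0,0,0],[0.02,0,0,0,0,0]]

```text
time_s: 19.83
position: [0.565, -0.1128, 0.0495]
tcp_rot: [[-0.998, 0.011, -0.056], [0.011, 1.0, -0.001], [0.056, -0.002, -0.998]]
force: [1.7, 0.2, 5.2]
opening: 0.002
grasp_force: 2.8
```

```bash
python3 -c "
from h import *
sfront()"
```

```text
t 19.88 [ 0.5646 -0.1128  0.0495] [ 2.4 -0.9  5.8]
front x by y [np.float64(0.5035), np.float64(0.5035), np.float64(0.5035), np.float64(0.5035), np.float64(0.5035), np.float64(0.5035), np.float64(0.5035), np.float64(0.5035)]
```

Converted, -0.008 m is -0.0133, -0.001 m is -0.0017.

Request:
play_rows:
  motion:
    - [[0.0025,0,0,0,0,0],[0.005,0,0,0,0,0],[0.0075,0,0,0,0,0],[0.01,0,0,0,0,0],[0.0117,0,0,0,0,0],[0.0117,0,-0.0017,0,0,0],[0.0117,0,-0.005,0,0,0],[0.0117,0,-0.0133,0,0,0]]

```text
time_s: 20.55
position: [0.5557, -0.1117, 0.0564]
tcp_rot: [[-0.998, 0.011, -0.062], [0.01, 1.0, 0.001], [0.062, 0.0, -0.998]]
force: [-0.2, 0.1, 0.8]
opening: 0.003
grasp_force: 0.0
```

Converted, 0.045 m is 0.075, -0.01 m is -0.0167.

Request:
play_rows:
  motion:
    - [[0,0,-0.0167,0,0,0],[0,0,-0.0333,0,0,0],[0.025,0,-0.0333,0,0,0],[0.05,0,-0.0333,0,0,0],[0.0667,0,-0.0333,0,0,0],[0.075,0,-0.0333,0,0,0],[0.075,0,-0.0333,0,0,0]]
  fingers: 0.07

```text
time_s: 21.13
position: [0.513, -0.1117, 0.0805]
tcp_rot: [[-0.998, 0.011, -0.058], [0.011, 1.0, -0.0], [0.058, -0.001, -0.998]]
force: [-0.0, 0.6, 0.2]
opening: 0.45
grasp_force: 0.0
```

```bash
python3 - <<'E'
from h import *
d=sfront(); delta([.516,-.112,.05])
cv2.imwrite('pics/c8.png',cv2.resize(d['frame'][180:270,225:345,::-1],None,fx=6,fy=6,interpolation=cv2.INTER_CUBIC))
E
```

```text
t 21.18 [ 0.5142 -0.112   0.0805] [0.5 0.1 0.2]
front x by y [np.float64(0.496), np.float64(0.496), np.float64(0.4955), np.float64(0.4955), np.float64(0.496), np.float64(0.4955), np.float64(0.496), np.float64(0.496)]
t 21.18 tip [ 0.5132 -0.1121  0.0635] F [0.49 0.06 0.23] open 0.496 grip 0.0
d [-0.0036  0.0001  0.0133] [-0.08  0.19 -0.03]
```

View pics/c8.png

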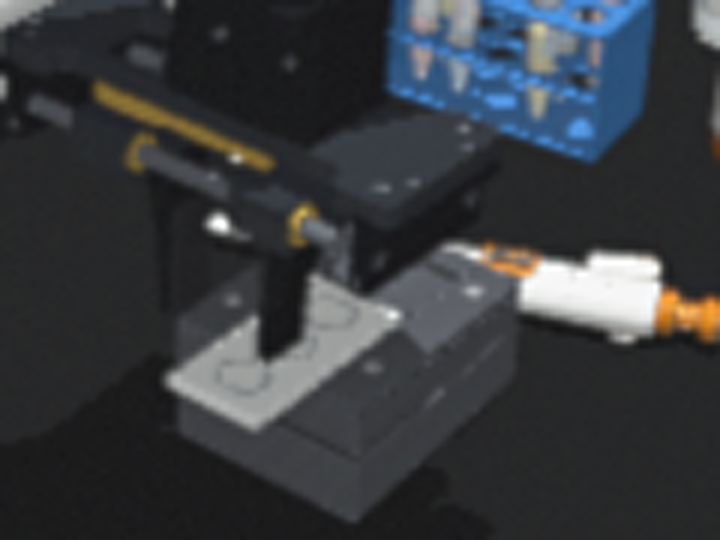

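The tile now overhangs the front edge by about a third (front edge moved 40.6 mm; tile front corners at (170,380) and (257,430) in the zoom), lying flat in the channel. The gripper opens above it at (270,355). Now go down around the end.

Converted, 0.022 m is 0.0367, 0.02 m is 0.0333, 0.1 degrees is 0.0011.

Request:
play_rows:
  motion:
    - [[0,0,0.0033,0,0,0],[0,0,0.0067,0,0,0],[0,0,0.0133,0,0.0011,0],[0,0,0.02,0,0.0011,0],[0,0,0.0267,0,0.0011,0],[0,0,0.0333,0,0.0011,0],[0,0,0.0367,0,0.0011,0],[0,0,0.0367,0,0.0011,0]]
  fingers: 0.066

```text
time_s: 21.85
position: [0.5123, -0.1117, 0.0573]
tcp_rot: [[-0.998, 0.011, -0.061], [0.011, 1.0, -0.0], [0.061, -0.001, -0.998]]
force: [0.4, 0.1, -1.2]
opening: 0.757
grasp_force: 0.0
```

```bash
python3 - <<'E'
from h import *
delta([.512,-.1122,.0308]); sfront()
d=imaging.capture('top'); cv2.imwrite('pics/top9.png',d['frame'][:,:,::-1])
d=imaging.capture('scene'); st=bot.read_state(); p=np.array(st['position']);R=np.array(st['tcp_rot'])
k=8;x0,y0=235,205
s=d['frame'][y0:y0+70,x0:x0+90,::-1]; s=np.clip(cv2.resize(s,None,fx=k,fy=k,interpolation=cv2.INTER_CUBIC).astype(int)*2,0,255).astype(np.uint8)
for up,c in((.033,(0,255,0)),):
  Q=lambda v:tuple(int(a) for a in (proj(d,p+R@np.array(v)+[0,0,up])-[x0,y0]+.5)*k)
  for y in(-1,1): cv2.polylines(s,[np.array([Q([a,y*b,.017]) for a,b in((-.0095,.033),(.0095,.033),(.0095,.048),(-.0095,.048))])],True,c,1)
cv2.imwrite('pics/c9.png',s)
E
```

```text
t 21.85 tip [ 0.5113 -0.1117  0.0404] F [ 0.43  0.13 -1.21] open 0.757 grip 0.0
d [-0.0013 -0.0005  0.0095] [-0.04 -0.03 -0.  ]
t 21.9 [ 0.5125 -0.1118  0.0576] [-0.4  0.6  0.4]
front x by y [np.float64(0.496), np.float64(0.496), np.float64(0.4955), np.float64(0.4955), np.float64(0.496), np.float64(0.4955), np.float64(0.496), np.float64(0.496)]
```

View pics/c9.png

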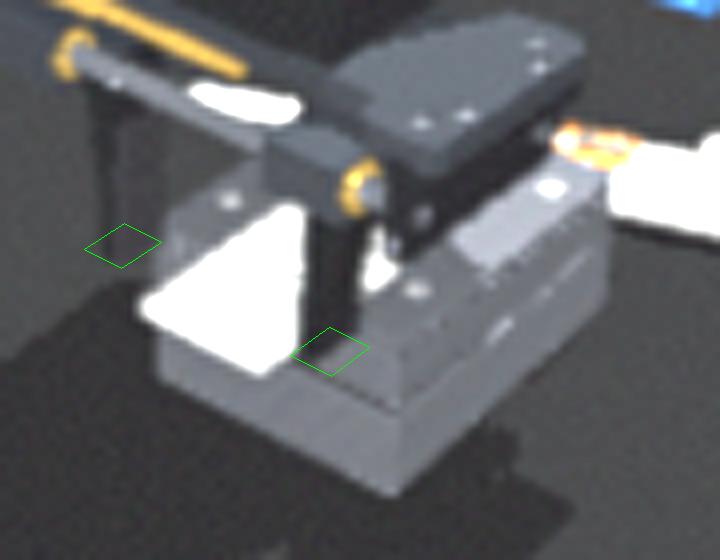

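The zoom shows both fingers straddling the overhang, right tip at (325,355) and ahead of the block face, matching the predicted boxes with the 33 mm height bias. Continue down to grip height.

Converted, 0.0095 m is 0.0158, -0.001 m is -0.0017.

Request:
play_rows:
  motion:
    - [[-0.0008,0,0.0017,0,0,0],[-0.0017,-0.0005,0.0042,0,0,0],[-0.0017,-0.0005,0.0067,0,0,0],[-0.0017,-0.0005,0.0092,0,0,0],[-0.0017,-0.0005,0.0117,0,0,0],[-0.0017,-0.0005,0.0142,0,0,0],[-0.0017,-0.0005,0.0158,0,0,0],[-0.0017,-0.0005,0.0158,0,0,0]]

```text
time_s: 22.67
position: [0.513, -0.1121, 0.0482]
tcp_rot: [[-0.998, 0.011, -0.06], [0.011, 1.0, -0.0], [0.06, -0.001, -0.998]]
force: [1.0, 0.5, 0.0]
opening: 0.757
grasp_force: 0.0
```

```bash
python3 -c "
from h import *
delta([.512,-.1122,.0308]); sfront()"
```

```text
t 22.67 tip [ 0.512  -0.1122  0.0313] F [0.95 0.47 0.  ] open 0.757 grip 0.0
d [-0.0001 -0.0001  0.0005] [-0.06  0.01 -0.01]
t 22.72 [ 0.5131 -0.1122  0.0484] [-0.2 -0.   1. ]
front x by y [np.float64(0.496), np.float64(0.496), np.float64(0.4955), np.float64(0.4955), np.float64(0.496), np.float64(0.4955), np.float64(0.496), np.float64(0.496)]
```

Request:
play_rows:
  motion:
    - [[0,0,0,0,0,0],[0,0,0,0,0,0],[0,0,0,0,0,0],[0,0,0,0,0,0],[0,0,0,0,0,0],[0,0,0,0,0,0],[0,0,0,0,0,0]]
  fingers: 0.03

```text
time_s: 23.3
position: [0.5132, -0.1123, 0.0486]
tcp_rot: [[-0.998, 0.01, -0.059], [0.011, 1.0, -0.001], [0.059, -0.001, -0.998]]
force: [-0.1, 0.2, -0.0]
opening: 0.515
grasp_force: 30.0
```

Converted, -0.034 m is -0.0567, -0.011 m is -0.0183.

Request:
play_rows:
  motion:
    - [[0,0,-0.0008,0,0,0],[0,0,-0.0025,0,0,0],[0,0,-0.005,0,0,0],[0,0,-0.01,0,0,0],[0,0,-0.0183,0,0,0],[0,0,-0.03,0,0,0],[0,0,-0.0433,0,0,0],[0,0,-0.0567,0,0,0]]

```text
time_s: 23.97
position: [0.5154, -0.1123, 0.0835]
tcp_rot: [[-0.998, 0.01, -0.059], [0.011, 1.0, -0.001], [0.059, -0.001, -0.998]]
force: [-0.1, -1.2, 0.1]
opening: 0.518
grasp_force: 30.0
```

Converted, -0.032 m is -0.0533, -0.031 m is -0.0517, -3.4 degrees is -0.0378.

Request:
play_rows:
  motion:
    - [[0,0,-0.0133,0,-0.0056,0],[0,0,-0.0267,0,-0.0111,0],[0,0,-0.0383,0,-0.0167,0],[0,0,-0.0467,0,-0.0222,0],[0,0,-0.0517,0,-0.0278,0],[0,0,-0.0533,0,-0.0333,0],[0,0,-0.0533,0,-0.0378,0],[0,0,-0.0533,0,-0.0378,0]]

```text
time_s: 24.63
position: [0.5164, -0.112, 0.1142]
tcp_rot: [[-1.0, 0.011, -0.001], [0.011, 1.0, -0.001], [0.001, -0.001, -1.0]]
force: [0.5, -0.1, -0.4]
opening: 0.516
grasp_force: 30.0
```

```bash
python3 - <<'E'
from h import *
delta([.430,.262,.08],yaw=-1.4,tilt=0)
d=imaging.capture('scene')
cv2.imwrite('pics/c10.png',cv2.resize(d['frame'][130:270,205:365,::-1],None,fx=4,fy=4,interpolation=cv2.INTER_CUBIC))
E
```

```text
t 24.63 tip [ 0.5164 -0.112   0.0972] F [ 0.5  -0.15 -0.38] open 0.516 grip 30.0
d [0.0904 0.373  0.0169] [-0.04 -0.03  0.78]
```

View pics/c10.png

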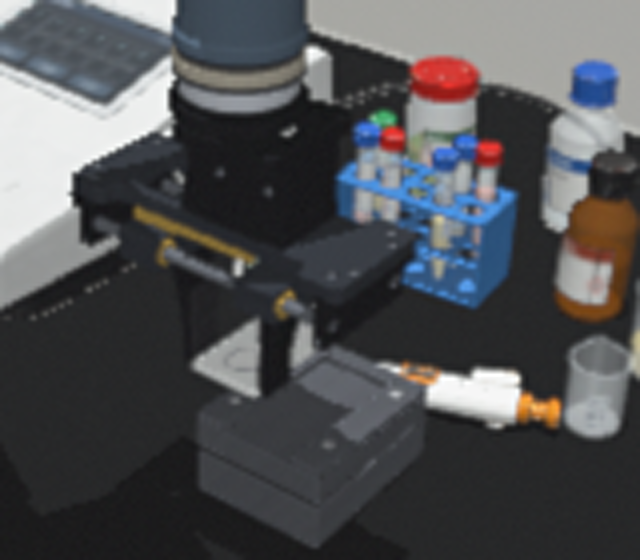

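The tile hangs level in the gripper at (250,360) in the zoom, clear of the block, with the beaker untouched. Now carry it over the tray.

Converted, 0.187 m is 0.3117, 0.159 m is 0.265, 1 degrees is 0.0111.

Request:
play_rows:
  motion:
    - [[0.0033,0.0133,0,0,0,0.0011],[0.01,0.04,0,0,0,0.0022],[0.02,0.08,0,0,0,0.0044],[0.03,0.125,0,0,0,0.0056],[0.0417,0.1717,0,0,0,0.0067],[0.0533,0.2183,0,0,0,0.0089],[0.065,0.265,0,0,0,0.01],[0.075,0.3117,0,0,0,0.0111]]

```text
time_s: 25.35
position: [0.4729, 0.077, 0.1138]
tcp_rot: [[-1.0, 0.028, -0.001], [0.028, 1.0, -0.001], [0.001, -0.001, -1.0]]
force: [0.0, 0.3, -0.1]
opening: 0.519
grasp_force: 30.0
```

```bash
python3 -c "
from h import *
delta([.4247,.264,.08],yaw=-1.8,tilt=0)"
```

```text
t 25.35 tip [0.4728 0.077  0.0968] F [ 0.01  0.25 -0.07] open 0.519 grip 30.0
d [0.0534 0.1856 0.0167] [-0.06 -0.06  0.18]
```

Converted, 0.1856 m is 0.3093, 0.0534 m is 0.089, 0.2 degrees is 0.0022.

Request:
play_rows:
  motion:
    - [[0.0117,0.0433,0,0,0,0.0011],[0.0233,0.0867,0,0,0,0.0022],[0.035,0.13,0,0,0,0.0022],[0.05,0.175,0,0,0,0.0022],[0.065,0.22,0,0,0,0.0022],[0.0767,0.2617,0,0,0,0.0022],[0.085,0.2917,0,0,0,0.0022],[0.089,0.3093,0,0,0,0.0022]]

```text
time_s: 26.02
position: [0.4243, 0.2645, 0.1136]
tcp_rot: [[-1.0, 0.029, -0.001], [0.029, 1.0, -0.001], [0.001, -0.001, -1.0]]
force: [0.7, 0.0, -0.9]
opening: 0.517
grasp_force: 30.0
```

Converted, 0.06 m is 0.1, 0.056 m is 0.0933.

Request:
play_rows:
  motion:
    - [[0,0,0.0067,0,0,0],[0,0,0.02,0,0,0],[0,0,0.0367,0,0,0],[0,0,0.0567,0,0,0],[0,0,0.0767,0,0,0],[0,0,0.0933,0,0,0],[0,0,0.1,0,0,0],[0,0,0.1,0,0,0]]

```text
time_s: 26.68
position: [0.4251, 0.2611, 0.0524]
tcp_rot: [[-0.999, 0.033, -0.003], [0.033, 0.999, -0.002], [0.003, -0.003, -1.0]]
force: [-0.6, 0.7, -0.1]
opening: 0.521
grasp_force: 30.0
```

```bash
cat > m.py <<'E'
from h import *
# tile pose while held / lying: centroid of outlines in both cameras, triangulated
from scipy.optimize import least_squares
delta([.4247,.264,.0],yaw=-1.8,tilt=0)
D={}
for c in('scene','top'):
    d=imaging.capture(c)
    r=finder.recognise(c,'tile'); print(c,[(np.round(q['at'],4).tolist(),round(q['confidence'],2)) for q in r][:2])
    o=finder.outline_of(c,'tile')
    if o:
        m=o[0]['pixels'];ys,xs=np.nonzero(m); print('outline',xs.min(),xs.max(),ys.min(),ys.max(),m.sum(),round(o[0]['confidence'],2))
        h=cv2.convexHull(max(cv2.findContours(m.astype(np.uint8),0,1)[0],key=cv2.contourArea))
        q=cv2.approxPolyDP(h,3,True)[:,0]; 
        for z in(.009,.03,.07): print(z,[ray(d,p,z)[:2].round(3).tolist() for p in q])
E
python3 m.py
```

```text
t 26.68 tip [0.4251 0.261  0.0354] F [-0.55  0.71 -0.13] open 0.521 grip 30.0
d [0.0004 0.003  0.0354] [-0.14 -0.17 -0.09]
scene [([0.4679, 0.2489, 0.0698], 0.51)]
outline 371 400 305 330 619 0.68
0.009 [[0.549, -0.399], [0.572, -0.42], [0.56, -0.455], [0.531, -0.462], [0.506, -0.446], [0.502, -0.421]]
0.03 [[0.529, -0.405], [0.552, -0.425], [0.54, -0.459], [0.512, -0.466], [0.487, -0.45], [0.484, -0.426]]
0.07 [[0.491, -0.415], [0.512, -0.434], [0.501, -0.466], [0.475, -0.472], [0.452, -0.458], [0.449, -0.435]]
top [([0.4854, 0.2551, 0.0715], 0.74)]
outline 144 160 230 247 265 0.75
0.009 [[0.512, 0.251], [0.465, 0.253], [0.461, 0.296], [0.508, 0.298]]
0.03 [[0.512, 0.246], [0.465, 0.248], [0.461, 0.291], [0.508, 0.293]]
0.07 [[0.511, 0.238], [0.466, 0.239], [0.462, 0.281], [0.507, 0.283]]
```

Request:
play_rows:
  motion:
    - [[0,0.0008,0.0067,0,0,0],[0,0.0017,0.02,0,0,0],[0,0.0025,0.035,0,0,0],[0,0.0033,0.0517,0,0,0],[0,0.0033,0.0683,0,0,0],[0,0.0033,0.0817,0,0,0],[0,0.0033,0.09,0,0,0],[0,0.0033,0.0933,0,0,0]]

```text
time_s: 27.65
position: [0.4253, 0.2639, -0.0034]
tcp_rot: [[-1.0, 0.031, -0.002], [0.032, 1.0, -0.002], [0.002, -0.002, -1.0]]
force: [0.5, 0.5, -0.9]
opening: 0.52
grasp_force: 30.0
```

Converted, 0.0012 m is 0.002, 0.0009 m is 0.0015.

Request:
play_rows:
  motion:
    - [[0,0,0,0,0,0],[0,0,0.0005,0,0,0],[0,0,0.001,0,0,0],[0,0,0.0015,0,0,0],[0,0,0.002,0,0,0],[0,0,0.002,0,0,0]]

```text
time_s: 28.15
position: [0.4261, 0.2642, -0.003]
tcp_rot: [[-1.0, 0.031, 0.001], [0.031, 1.0, -0.001], [-0.001, -0.001, -1.0]]
force: [0.7, -0.2, -0.9]
opening: 0.518
grasp_force: 30.0
```

```bash
python3 m.py
```

```text
t 28.15 tip [ 0.4261  0.2642 -0.02  ] F [ 0.68 -0.22 -0.91] open 0.518 grip 30.0
d [ 0.0014 -0.0003 -0.02  ] [-0.06  0.04 -0.  ]
scene [([0.4637, 0.2504, 0.0184], 0.6)]
outline 132 169 209 227 205 0.53
0.009 [[0.513, 0.243], [0.448, 0.243], [0.454, 0.26], [0.513, 0.27]]
0.03 [[0.495, 0.217], [0.431, 0.217], [0.437, 0.233], [0.494, 0.243]]
0.07 [[0.459, 0.167], [0.4, 0.168], [0.405, 0.182], [0.459, 0.191]]
top [([0.4861, 0.261, 0.0159], 0.76)]
outline 149 163 231 247 237 0.55
0.009 [[0.512, 0.248], [0.465, 0.243], [0.461, 0.281], [0.508, 0.282]]
0.03 [[0.512, 0.243], [0.465, 0.239], [0.462, 0.276], [0.508, 0.277]]
0.07 [[0.511, 0.235], [0.466, 0.23], [0.462, 0.266], [0.507, 0.268]]
```

Converted, 0.0045 m is 0.0075, 0.0034 m is 0.0057.

Request:
play_rows:
  motion:
    - [[0,0,0.001,0,0,0],[0,0,0.0022,0,0,0],[0,0,0.0033,0,0,0],[0,0,0.0045,0,0,0],[0,0,0.0057,0,0,0],[0,0,0.0067,0,0,0],[0,0,0.0075,0,0,0],[0,0,0.0075,0,0,0]]

```text
time_s: 29.12
position: [0.4259, 0.2641, -0.0079]
tcp_rot: [[-1.0, 0.031, -0.0], [0.031, 1.0, -0.001], [0.0, -0.001, -1.0]]
force: [-0.8, 0.3, -0.6]
opening: 0.517
grasp_force: 30.0
```

Converted, 0.001 m is 0.0017, 0.0008 m is 0.0013.

Request:
play_rows:
  motion:
    - [[0,0,0.0003,0,0,0],[0,0,0.0007,0,0,0],[0,0,0.001,0,0,0],[0,0,0.0013,0,0,0],[0,0,0.0017,0,0,0],[0,0,0.0017,0,0,0]]

```text
time_s: 29.62
position: [0.4259, 0.2641, -0.0088]
tcp_rot: [[-1.0, 0.031, 0.0], [0.031, 1.0, -0.001], [-0.0, -0.001, -1.0]]
force: [0.2, -0.5, -0.9]
opening: 0.516
grasp_force: 30.0
```

Request:
play_rows:
  motion:
    - [[0,0,0.0003,0,0,0],[0,0,0.0007,0,0,0],[0,0,0.001,0,0,0],[0,0,0.0013,0,0,0],[0,0,0.0017,0,0,0],[0,0,0.0017,0,0,0]]

```text
time_s: 30.12
position: [0.426, 0.2641, -0.0098]
tcp_rot: [[-1.0, 0.031, 0.0], [0.031, 1.0, -0.001], [-0.0, -0.001, -1.0]]
force: [0.6, -0.2, -0.8]
opening: 0.522
grasp_force: 30.0
```

Request:
play_rows:
  motion:
    - [[0,0,0.0003,0,0,0],[0,0,0.0007,0,0,0],[0,0,0.001,0,0,0],[0,0,0.0013,0,0,0],[0,0,0.0017,0,0,0],[0,0,0.0017,0,0,0]]

```text
time_s: 30.62
position: [0.4259, 0.2641, -0.0108]
tcp_rot: [[-1.0, 0.031, 0.0], [0.031, 1.0, -0.001], [-0.0, -0.001, -1.0]]
force: [-0.6, -0.6, -0.5]
opening: 0.521
grasp_force: 30.0
```

Converted, 0.001 m is 0.0017, 0.0008 m is 0.0013.

Request:
play_rows:
  motion:
    - [[0,0,0.0003,0,0,0],[0,0,0.0007,0,0,0],[0,0,0.001,0,0,0],[0,0,0.0013,0,0,0],[0,0,0.0017,0,0,0],[0,0,0.0017,0,0,0]]

```text
time_s: 31.12
position: [0.426, 0.2641, -0.0116]
tcp_rot: [[-1.0, 0.031, 0.0], [0.031, 1.0, -0.001], [-0.0, -0.001, -1.0]]
force: [-0.9, 0.1, 2.1]
opening: 0.522
grasp_force: 30.0
```

Tile is touching the tray floor at about 2–3 N. Release, then withdraw.

Request:
play_rows:
  motion:
    - [[0,0,0,0,0,0],[0,0,0,0,0,0],[0,0,0,0,0,0],[0,0,0,0,0,0],[0,0,0,0,0,0]]
  fingers: 0.065

```text
time_s: 31.53
position: [0.426, 0.2641, -0.0118]
tcp_rot: [[-1.0, 0.031, 0.0], [0.031, 1.0, -0.001], [-0.0, -0.001, -1.0]]
force: [-0.1, 0.5, 0.1]
opening: 0.732
grasp_force: 0.0
```

Converted, -0.095 m is -0.1583, -0.001 m is -0.0017.

Request:
play_rows:
  motion:
    - [[0,0,-0.0017,0,0,0],[0,0,-0.0067,0,0,0],[0,0,-0.0167,0,0,0],[0,0,-0.0333,0,0,0],[0,0,-0.0583,0,0,0],[0,0,-0.0917,0,0,0],[0,0,-0.125,0,0,0],[0,0,-0.1583,0,0,0]]

```text
time_s: 32.2
position: [0.4258, 0.2642, 0.0849]
tcp_rot: [[-1.0, 0.031, 0.0], [0.031, 1.0, -0.001], [-0.0, -0.001, -1.0]]
force: [0.6, -0.2, -0.2]
opening: 0.747
grasp_force: 0.0
```

Converted, -0.18 m is -0.3, -0.165 m is -0.275.

Request:
play_rows:
  motion:
    - [[0,-0.0333,-0.0333,0,0,0],[0,-0.0833,-0.05,0,0,0],[0,-0.1333,-0.05,0,0,0],[0,-0.1833,-0.05,0,0,0],[0,-0.2333,-0.05,0,0,0],[0,-0.275,-0.05,0,0,0],[0,-0.3,-0.05,0,0,0],[0,-0.3,-0.05,0,0,0]]

```text
time_s: 32.87
position: [0.4205, 0.0821, 0.1144]
tcp_rot: [[-0.999, 0.035, 0.001], [0.035, 0.999, -0.002], [-0.001, -0.002, -1.0]]
force: [-0.5, -1.0, -0.4]
opening: 0.749
grasp_force: 0.0
```

```bash
python3 m.py; python3 -c "
from h import *
for n in ['timer','petri','beaker']:
    imaging.capture('scene'); print(n,[(np.round(r['at'],3).tolist(),round(r['confidence'],2)) for r in finder.recognise('scene',n)][:2])"
```

```text
t 32.87 tip [0.4205 0.082  0.0974] F [-0.47 -1.01 -0.41] open 0.749 grip 0.0
d [0.0023 0.1822 0.097 ] [-0.1   0.08 -0.21]
scene [([0.4591, 0.255, 0.0075], 0.76)]
outline 132 168 208 230 413 0.67
0.009 [[0.508, 0.242], [0.416, 0.229], [0.406, 0.273], [0.429, 0.291], [0.502, 0.283]]
0.03 [[0.49, 0.215], [0.401, 0.204], [0.39, 0.246], [0.413, 0.263], [0.483, 0.256]]
0.07 [[0.454, 0.166], [0.371, 0.155], [0.361, 0.194], [0.383, 0.211], [0.448, 0.204]]
top [([0.4592, 0.2613, 0.0092], 0.8)]
outline 147 164 231 262 487 0.9
0.009 [[0.512, 0.245], [0.419, 0.242], [0.415, 0.282], [0.508, 0.285]]
0.03 [[0.512, 0.24], [0.419, 0.237], [0.416, 0.277], [0.508, 0.28]]
0.07 [[0.511, 0.232], [0.421, 0.229], [0.417, 0.267], [0.507, 0.271]]
timer [([0.742, 0.023, 0.033], 0.61)]
petri [([0.532, -0.433, 0.014], 0.71)]
beaker [([0.748, -0.235, 0.039], 0.58)]
```

The tile lies flat: its top is at 8–9 mm, and it's centred at about (0.461, 0.263) inside the tray. The timer, petri dish and beaker haven't moved, and the robot is clear.

```bash
python3 -c "
from rig import bot
print(bot.hand_in())"
```

```text
the job is handed in; nothing more can be done
None
```

The tile was slid out to about a third overhang, gripped, lifted and laid flat near the middle of the black tray, the bystanders where they were, and the job is handed in at about 33 s; I viewed 11 pictures, one over the limit of 10.

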